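# Bed a turned blank in the V-blocks and clamp it for drilling

## Robot

A 7-joint arm with a two-finger parallel gripper is mounted at the origin on the work surface. World frame = base frame: x ahead of the robot, y to its left, z up, the work surface at z = 0. Lengths are in m, angles in degrees, forces in N, time in s.
With the tool pointing down it reaches from about 0.35 to 0.9 m from the base axis. Payload 7.2 kg.
Tool frame: the origin (TCP) lies at the very end of the fingers, on their centre line; the grasp point (between the pads) lies 19 mm behind it; z points along the fingers, y is the line along which they close (so a half turn about z gives the same grasp; the last joint's range is limited). The gripper opens to 88 mm and grips with 3 to 60 N. Pads are 20 mm wide; open, the fingers measure 115 mm over their backs; the gripper's body (75 mm by 178 mm) begins 61 mm behind the grasp point.
Start: joints at [69.316, 23.554, -0.728, 91.456, 0.321, 64.991, -4.71], TCP at [0.18, -0.598, 0.223] pointing down, gripper open.
Joint ranges: [-169.25, 169.25], [-16.82, 113.86], [-84.01, 82.57], [7.8, 145.47], [-59.2, 239.2], [7.22, 106.19], [-163.78, 163.78]. Speed limits (degrees/s): [136.94, 136.94, 172.46, 172.46, 180, 180, 180].

## Interface

Orientations are given as [roll, pitch, yaw] about the fixed x, y, z axes, in that order (R = Rz(yaw) Ry(pitch) Rx(roll)).
In Python, from workcell import telemetry, vision, bot gives the robot as it stands.
- The arm moves only by the tool carry_out, never from a script. Its argument "motion" is a list of rows, each a list of 5 numbers: the gripper's target within -1 to 1 (fully open at 1, half-way at 0, shut at -1), then the shift along the tool's x, y, z in cm, then the turn about the tool's z in degrees. A call has 1 to 8 rows; each row shifts and turns the commanded pose from where the row before left it, along the tool's axes as they then stand; what a row does not reach is not made up. A row lasts 1/8 s, in which the tool goes at most 62.5 mm and 10.7 degrees, less where a joint would pass 70% of its speed; a pose out of reach is approached as far as the arm can. A call is refused whole if a number of a shift passes 6.25 or a number of a turn 10.7, either way. A call with a gripper value outside its range is refused whole. The fingers move at their own pace and stop on an object; "squeeze" is the grip in N (left out, the last holds). Time passes only in rows, so rows that do not move let the fingers close. It gives the time, the measured TCP pose, the force, the opening and the grip force at its end, in the units of the state.
- telemetry.get_obs(): the state, without advancing time (a new reading comes with each control period).
- vision.grab_frame(name): name is "scene" or "top" or "wrist"; returns a dict with "image" (384x512x3 uint8, red, green, blue), "intrinsics" (3x3 intrinsics, pixels), "k1" (the pictures are not rectified: a ray, as slopes to the right and down, at radius r is drawn at 1 + k1 r^2 times it, then the intrinsics apply), "R" (3x3) and "t" (3): a world point X has camera coordinates R X + t. Camera axes: x right, y down, z forward; pixel columns grow to the right and rows downward; lengths in m; the calibration is good to about 2 mm. A picture is of the moment at which its call begins. There is no depth.
- bot.job_done(): hands the job in; it is judged then, once.
The state is a dict: "clock": time; "qpos": joint angles; "qd": joint speeds; "tau": joint torques, N m; "tcp_pos": TCP position; "tool_rot": TCP orientation; "ft_force": force on the tool from outside, world axes, zero at the start; "moment": the same for the moment, N m; "opening": finger opening in m; "gripper_force": force on a finger pad.
Only numpy, scipy, OpenCV 4.12 (cv2) and the standard library are available. Lean on these libraries where they do the work, as an engineer would, in place of code of your own. Each camera call takes 0.05 s, during which the arm holds its last target. There are 200 camera calls.

## Task

Take the pale round blank with the short peg turned on one end from the rack and lower it gently into the two V-blocks of the drilling jig, a little short of the steel stop, so that it beds down and centres itself in both Vs. Then slide it along the Vs, without forcing it, until its plain end bears firmly on the stop for a moment, and lock it there with the toggle clamp by swinging the red handle right down until it snaps over. Leave the other turned pieces where they are.

Things in the scene. Friction and masses are not known exactly. Their poses are not given: they have to be found in the camera images.
- blank: pale beech blank, a plain cylinder 36 mm diameter and 180 mm long, with a peg 22 mm diameter and 18 mm long on its -y end; about 0.14 kg. Origin on its axis at the middle of the 180 mm; y runs along the axis to the plain end. It lies level in any of the rack's three places, axis 47 mm above the table, plain end facing the way of vblocks y to within half a radian; it may roll about y
- plain_end (a point): centre of the blank's plain end face, 90 mm along +y from the blank's origin; axes as the blank
- rack: low wooden rack for three spindles side by side, 86 mm apart along its x, lying along its y; origin at its middle on the table. Two notched rails, 16 mm thick and 36 mm tall, stand 66 mm either side of its middle; each spindle's middle is within 10 mm of the rack's y = 0, so 100 mm there is open below and beside it (save 8 mm slats on the table)
- vblocks: two beech V-blocks (each 60 mm across, 40 mm long, 37 mm tall) in line on a fixed board. Origin on the board's top, 18 mm above the table, under the V line, midway between them; y along the V line to the stop, x to the clamp, z up. Blocks fill y 42..82 and -82..-42 mm; between them is open down to the board, room for fingers. Over about 25 N or a drop bruises the blank
- v_seat (a point): where the axis of a seated blank runs, midway between the V-blocks: 41.5 mm above the vblocks origin, same axes. 90 degree Vs, flanks at 45 degrees: bottom line 25.5 mm below this point, flank tops 4 mm below it and 21.5 mm either side. Beyond the V-block at -y nothing stands within 60 mm of the V line
- stop: steel angle stop beyond the V-block at +y, 40 mm wide, its face 56 mm tall above the board; fixed, somewhere from y = 92 to 107 mm in the vblocks frame. Origin at the foot of its face on the V line, at the board's top; axes as vblocks, the face looks to -y. A push of 3 to 8 N, kept up for a moment, bears firmly; over about 12 N bruises the blank's end
- clamp_grip (a point): middle of the red grip (18 mm wide, 15 mm thick, 74 mm long) of the toggle clamp's handle; x runs along the handle to its end, 25 mm further on; y is the hinge direction, as vblocks y. The handle stands upright when open and swings to +x of the jig and down, nearly level when locked; it stays where it is left, and 1 to 2 N at the grip moves it
- clamp_base: steel foot of the toggle clamp; origin on the arm's pivot, axes as vblocks. Path of the grip point in this frame, (x,z) mm at handle slope: open (9,112) 96 deg, (30,116) 84, (48,116) 72, (61,112) 62, (70,105) 54, (76,97) 46, (81,87) 38, (85,72) 29, dead centre (93,35) 9, locked on its stop (95,24) 2; all at y = 0. Needs a few N more near dead centre, then snaps and stays
- clamp_arm: steel arm of the clamp, 86 mm long, 17 mm wide; origin on the pivot (as clamp_base), its -x runs along the arm to the foot. Open, it stands upright, its foot on the robot's side 79 mm above the pivot and 77 mm in x from the V line; the pivot is 78 mm in x, -68 mm in y, 66 mm in z from the vblocks origin, on a wooden block 85 mm long and 58 mm wide
- clamp_pad: black rubber foot, 14 mm diameter, on a sprung spindle at the end of the clamp's arm; origin at the centre of its face, z towards the arm. Locked, it sits on top of a seated blank at x = 0, y = -68 mm in the vblocks frame and presses with about 7 N
- baluster: dark spindle on the rack, turned middle, 30 mm diameter, 180 mm long, axis along its y; origin at mid-length on its axis
- chair_spindle: reddish spindle on the rack with a bead in the middle of a thinned waist, 30 mm diameter, 180 mm long, axis along its y; origin at mid-length on its axis
- mushroom: turned toy mushroom, red cap 56 mm across, 77 mm tall, standing; origin at the centre of its underside
- honey_pot: ribbed pale wooden pot with a knobbed lid, 72 mm across, 92 mm tall; origin at the centre of its underside
- vase: dark wooden bud vase, 68 mm across, 125 mm tall; origin at the centre of its underside
- bowl: wooden bowl, 124 mm across, 50 mm tall; origin at the centre of its underside
- sanding_block: cork sanding block 100 x 60 x 30 mm; origin at the centre of its underside
- mallet: wooden mallet lying down, head 72 mm diameter and 85 mm long, handle 150 mm along its -x; origin under the back of the head, on the table

How it is judged (in metres and radians):
On the way, in this order (a step that is already met when the one before it is completed fails the run):
1. the blank is bedded in both V-blocks, centred and level, short of the stop (x of blank in the frame of vblocks between -0.0015 and 0.0015 m and z of blank in the frame of vblocks between 0.0395 and 0.043 m and angle between the y axis of blank and the y axis of vblocks, either way round below 0.02 rad and y of plain_end in the frame of stop below -0.003 m), for 0.2 s.
2. still bedded, the blank is pushed up so that its plain end bears on the stop (x of blank in the frame of vblocks between -0.0015 and 0.0015 m and z of blank in the frame of vblocks between 0.0395 and 0.043 m and angle between the y axis of blank and the y axis of vblocks, either way round below 0.02 rad and y of plain_end in the frame of stop between -0.0015 and 0.0015 m and contact force between blank and stop above 2 N), for 0.1 s.
3. the clamp is locked over on the blank (x of blank in the frame of vblocks between -0.0015 and 0.0015 m and z of blank in the frame of vblocks between 0.0395 and 0.043 m and angle between the y axis of blank and the y axis of vblocks, either way round below 0.02 rad and y of plain_end in the frame of stop between -0.0015 and 0.0015 m and z of clamp_grip in the frame of vblocks below 0.097 m and contact force between clamp_pad and blank above 4 N), for 0.2 s.
At the end, for the whole second after the job is handed in: The blank lies bedded in both Vs (axis within 1.5 mm of the V centre line and about 2 mm of its seated height, within 0.02 rad of the V line), its plain end within 1.5 mm of the stop, at rest; the red handle is down past dead centre and the rubber foot presses on the blank with more than 4 N (all of step 3 and linear speed of blank below 0.02 m/s); the robot touches nothing.
It fails at once if the blank is pressed on the V-blocks with more than 25 N (contact force between blank and vblocks above 25 N).
It fails at once if the blank is dropped into the V-blocks (faster than 0.16 m/s within the last 5 mm) (horizontal distance between blank and v_seat below 0.05 m and z of blank in the frame of vblocks below 0.047 m and linear speed of blank above 0.16 m/s).
It fails at once if the blank is rammed against the stop with more than 12 N (contact force between blank and stop above 12 N).
It fails at once if another turned piece or tool is moved by more than 30 mm (distance of any of baluster, chair_spindle, mushroom, honey_pot, vase, bowl, sanding_block, mallet from where it was at the start of the episode above 0.03 m).
It also fails if it takes over 72 s, if anything falls off the work surface, if the arm or the gripper's body presses on something with over 40 N, if the wrist force passes 120 N, or if a joint passes its speed limit or range.

## Working session

There is one attempt and no reset: what is moved stays moved. The work goes in short steps, Python scripts to look and compute and a tool call to move; the robot and the scene stay as the last step left them, time stands still between calls to the robot, and variables do not carry over. Pictures are saved under pics/ and viewed, at most 10 in all, crops included, and the job is handed in when it is done.

Besides the shell and the picture viewer there is one more tool, called by a JSON object that holds its "name" and its "arguments". carry_out: Moves the arm, as the interface text tells. Its arguments: {"type":"object","properties":{"motion":{"type":"array","items":{"type":"array","items":{"type":"number"}}},"squeeze":{"type":"number"}},"required":["motion"]}

```bash
mkdir -p pics; ls
python3 - <<'E'
from workcell import telemetry, vision, bot
import cv2
for n in ("scene","top"):
    f=vision.grab_frame(n); cv2.imwrite(f"pics/{n}0.png",cv2.resize(f["image"][:,:,::-1],(800,600),interpolation=cv2.INTER_CUBIC))
    print(n,f["intrinsics"],f["k1"],f["R"],f["t"])
print(telemetry.get_obs())
E
```

```text
pics
scene [[356.98702124   0.         255.70220246]
 [  0.         356.98702124 190.15101487]
 [  0.           0.           1.        ]] -0.10339014987698922 [[ 0.46135387  0.88715908  0.01006834]
 [ 0.62120985 -0.31490705 -0.71758754]
 [-0.63344371  0.33731634 -0.69639555]] [-0.22527621 -0.21540159  1.550417  ]
top [[351.31553716   0.         260.69215978]
 [  0.         351.31553716 190.50605499]
 [  0.           0.           1.        ]] 0.02983645592896167 [[ 0.05781273 -0.99831361 -0.00525496]
 [-0.97725537 -0.05551589 -0.20467028]
 [ 0.2040334   0.01696799 -0.97881687]] [-0.0410335   0.55889947  1.06503806]
{'clock': 0.1, 'qpos': array([69.31801767, 23.59510488, -0.72672553, 91.49767405,  0.32125803,
       64.99116192, -4.70986401]), 'qd': array([-0.01294144, -0.10585035,  0.01539391, -0.14585383, -0.02119339,
        0.05397011, -0.01934386]), 'tau': array([ 4.71913285e-03, -5.89094532e+01,  6.44641723e-01, -2.91706699e+01,
       -5.37186360e-02,  1.45027880e-02,  7.28056966e-05]), 'tcp_pos': array([ 0.18019372, -0.59799337,  0.2219082 ]), 'tool_rot': array([-1.79918377e+02,  6.78754824e-03,  1.67743295e+01]), 'ft_force': array([ 0.0522318 , -0.53460795,  0.3655912 ]), 'moment': array([-0.02404864,  0.00066768,  0.04455367]), 'gripper_force': 0.0, 'opening': 0.08760381135929034}
```

View pics/scene0.png

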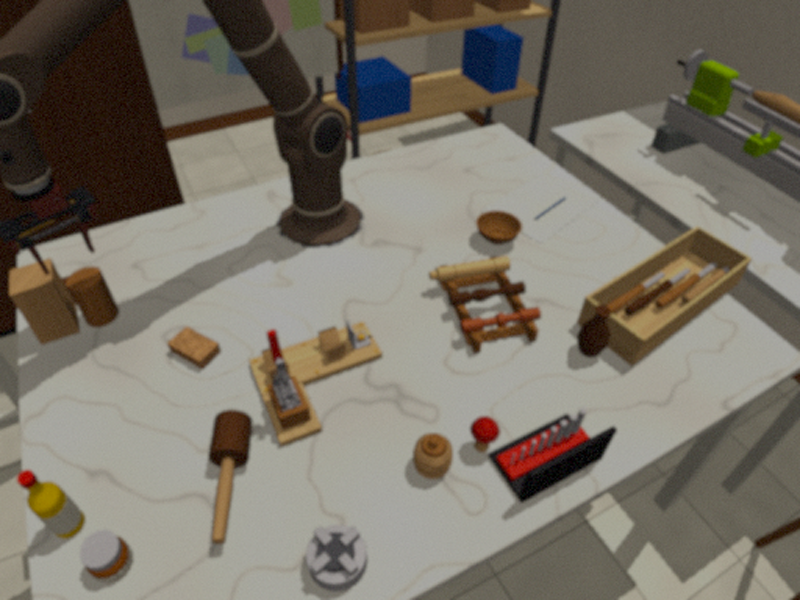

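View pics/top0.png

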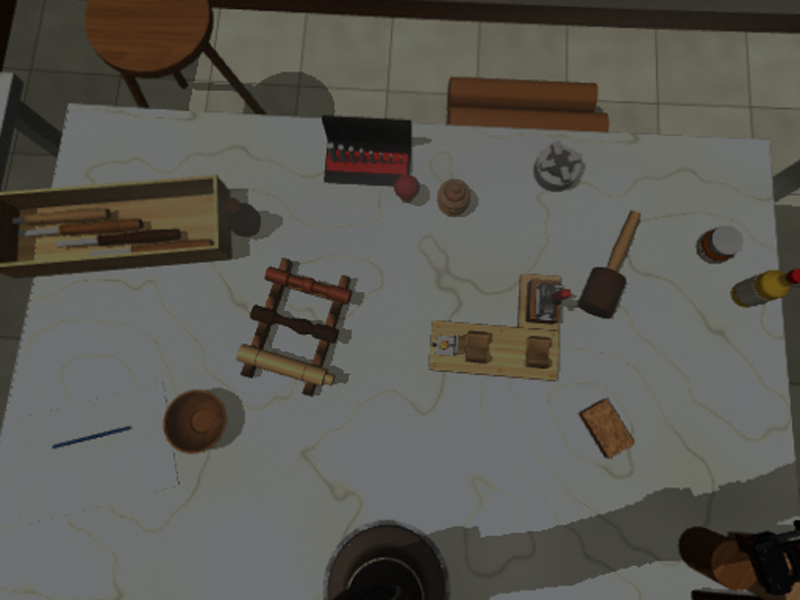

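```bash
cat > h.py <<'E'
import numpy as np, cv2
from workcell import telemetry, vision, bot
def ray(f,u,v):
    K=f["intrinsics"]; k=f["k1"]
    x,y=cv2.undistortPoints(np.array([[[u,v]]],float),K,np.array([k,0,0,0,0.]))[0,0]
    R,t=np.array(f["R"]),np.array(f["t"])
    return -R.T@t, R.T@np.array([x,y,1.])
def at_z(f,u,v,z):
    c,d=ray(f,u,v); return c+d*(z-c[2])/d[2]
def proj(f,X):
    R,t=np.array(f["R"]),np.array(f["t"]); p=R@np.array(X)+t; x,y=p[0]/p[2],p[1]/p[2]
    s=1+f["k1"]*(x*x+y*y); K=f["intrinsics"]; return np.array([K[0,0]*x*s+K[0,2],K[1,1]*y*s+K[1,2]])
def crop(f,x0,y0,x1,y1,s,name):
    im=f["image"][y0:y1,x0:x1,::-1]; im=cv2.convertScaleAbs(im,alpha=1.5)
    cv2.imwrite("pics/"+name,cv2.resize(im,None,fx=s,fy=s,interpolation=cv2.INTER_CUBIC))
E
python3 - <<'E'
from h import *
f=vision.grab_frame("top"); crop(f,145,165,245,240,4,"a.png"); crop(f,265,165,365,250,4,"b.png")
import cv2
a=cv2.imread("pics/a.png");b=cv2.imread("pics/b.png")
c=np.zeros((340,800,3),np.uint8);c[:300,:400]=a;c[:,400:]=b;cv2.imwrite("pics/ab.png",c)
E
```

```text
(no output)
```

View pics/ab.png

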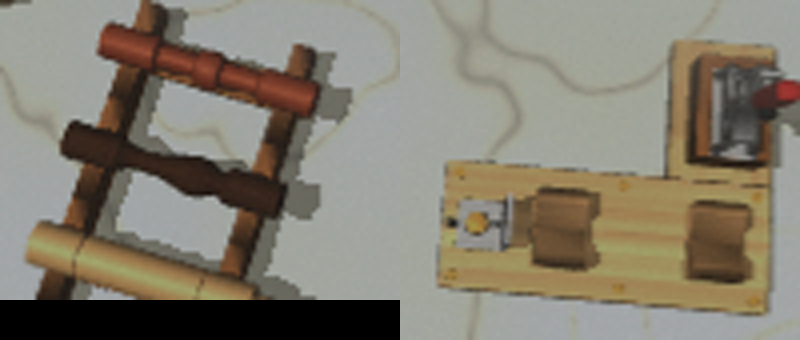

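Run:
```python
from h import *
f=vision.grab_frame("top")
for n,u,v,z in [("plain",239.5/1.5625,354/1.5625,.047),("shoulder",322/1.5625,377/1.5625,.047)]: print(n,at_z(f,u,v,z))
q=lambda x,y:(265+(x-400)/4,165+y/4)
for n,x,y,z in [("bTL",445,160,.018),("bBL",438,285,.018),("bBR",767,313,.018),("+yTL",536,190,.055),("+yBL",533,264,.055),("-yTL",693,202,.055),("-yBL",688,275,.055),("-yTR",752,206,.055),("-yBR",748,280,.055),("stop top?",510,197,.074),("stop b",505,250,.074),("grip",785,97,.18)]: print(n,at_z(f,*q(x,y),z))
w=vision.grab_frame("wrist"); R,t=np.array(w["R"]),np.array(w["t"]); print(w["intrinsics"],w["k1"],"cam",-R.T@t,R)
```

```text
plain [0.42733974 0.32281952 0.047     ]
shoulder [0.39073956 0.152542   0.047     ]
bTL [ 0.5229894  -0.06205503  0.018     ]
bBL [ 0.42084923 -0.06137754  0.018     ]
bBR [ 0.41404534 -0.32483271  0.018     ]
+yTL [ 0.49689621 -0.13383433  0.055     ]
+yBL [ 0.43851627 -0.13353635  0.055     ]
-yTL [ 0.49449298 -0.25732477  0.055     ]
-yBL [ 0.43702404 -0.25411575  0.055     ]
-yTR [ 0.49401007 -0.3034554   0.055     ]
-yBR [ 0.43589789 -0.30052852  0.055     ]
stop top? [ 0.48741226 -0.11209674  0.074     ]
stop b [ 0.44615164 -0.10985585  0.074     ]
grip [ 0.55461165 -0.29509525  0.18      ]
[[334.26280078   0.         256.44180042]
 [  0.         334.26280078 198.96640136]
 [  0.           0.           1.        ]] 0.011176064751728571 cam [ 0.25013465 -0.57826073  0.38347719] [[ 0.2882002  -0.95756769 -0.00218442]
 [-0.92374887 -0.27862119  0.26278937]
 [-0.25224723 -0.0737181  -0.96485075]]
```

{"name": "carry_out", "arguments": {"motion": [[0.3,0,0,-1.4,-10.2],[0.3,0,0,-1.4,-10.2],[0.3,0,0,-1.4,-10.2],[0.3,0,0,-1.4,-10.2],[0.3,0,0,-1.4,-10.2],[0.3,0,0,-1.4,-10.2]]}}

```text
clock: 1.0
tcp_pos: [0.1803, -0.5983, 0.307]
tool_rot: [-180.0, -0.0, 78.3]
ft_force: [0.8, -0.1, -0.0]
opening: 0.0571
gripper_force: 0.0
```

{"name": "carry_out", "arguments": {"motion": [[0.3,4.9,3.8,0,0],[0.3,4.9,3.8,0,0],[0.3,4.9,3.8,0,0],[0.3,4.9,3.8,0,0],[0.3,4.9,3.8,0,0],[0.3,6,-1.4,0,0],[0.3,6,-1.4,0,0],[0.3,6,-1.4,0,0]]}}

```text
clock: 2.0
tcp_pos: [0.4135, -0.2115, 0.3066]
tool_rot: [180.0, 0.0, 78.0]
ft_force: [0.7, 0.3, 0.5]
opening: 0.057
gripper_force: 0.0
```

{"name": "carry_out", "arguments": {"motion": [[0.3,6,-1.4,0,0],[0.3,6,-1.4,0,0],[0.3,6,-1.4,0,0],[0.3,6,-1.4,0,0],[0.3,6,-1.4,0,0],[0.3,6,-1.4,0,0],[0.3,6,-1.4,2,0],[0.3,0,0,3,0]]}}

```text
clock: 3.0
tcp_pos: [0.4046, 0.2206, 0.2577]
tool_rot: [179.9, -0.2, 78.4]
ft_force: [1.2, -0.3, -0.8]
opening: 0.0569
gripper_force: 0.0
```

Run:
```python
from h import *
f=vision.grab_frame("wrist"); cv2.imwrite("pics/w1.png",cv2.resize(f["image"][:,:,::-1],(800,600),interpolation=cv2.INTER_CUBIC))
import pickle; pickle.dump(f,open("w1.pkl","wb")); o=telemetry.get_obs(); print(o["tcp_pos"],o["tool_rot"])
```

```text
[0.40326444 0.2167235  0.25349599] [-1.79788053e+02  7.10918200e-02  7.82302539e+01]
```

View pics/w1.png

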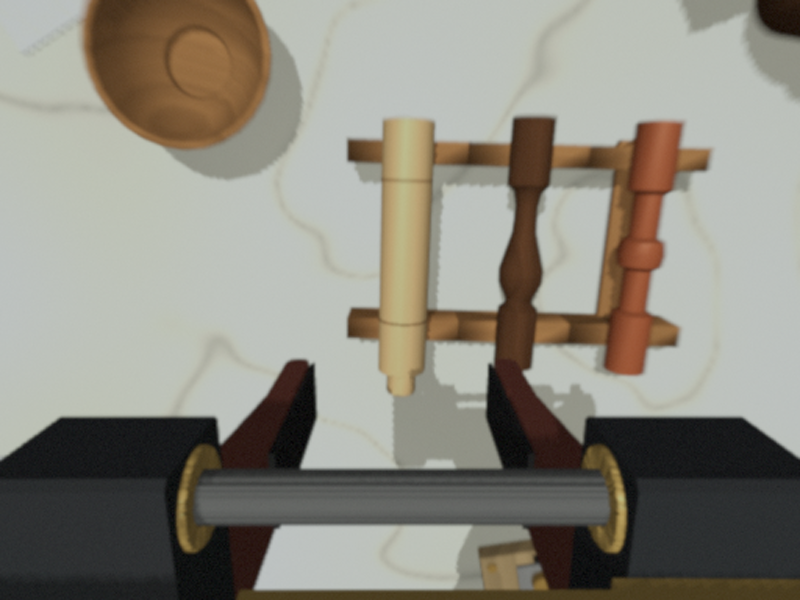

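Run:
```python
from h import *
import pickle; f=pickle.load(open("w1.pkl","rb")); s=1.5625
R,t=np.array(f["R"]),np.array(f["t"]); print("cam",-R.T@t)
a=at_z(f,409/s,120/s,.065);b=at_z(f,402.5/s,373/s,.065);d=a-b
print(a,b,np.linalg.norm(d),np.degrees(np.arctan2(d[1],d[0])),(a+b)/2)
for p,q in (((384,150),(379.5,360)),((433.5,150),(426.5,360))):
    A=at_z(f,p[0]/s,p[1]/s,.047);B=at_z(f,q[0]/s,q[1]/s,.047); e=A-B;print(A,B,np.degrees(np.arctan2(e[1],e[0])))
```

```text
cam [0.41999125 0.2895144  0.41929844]
[0.43153993 0.31949645 0.065     ] [0.39275099 0.15104169 0.065     ] 0.17286291702191897 77.03290931391356 [0.41214546 0.23526907 0.065     ]
[0.41165154 0.30561614 0.047     ] [0.37643412 0.15781517 0.047     ] 76.5977053164046
[0.44466887 0.29880961 0.047     ] [0.41126506 0.15064079 0.047     ] 77.29539121073702
```

{"name": "carry_out", "arguments": {"motion": [[0.3,1.9,0.5,0,1.2],[0.3,0,0,5,0],[0.3,0,0,5,0],[0.3,0,0,5,0],[0.3,0,0,4,0],[0.3,0,0,2,0],[0.3,0,0,1.5,0],[0.3,0,0,0,0]]}}

```text
clock: 4.05
tcp_pos: [0.4142, 0.2325, 0.032]
tool_rot: [-180.0, 0.1, 76.7]
ft_force: [-0.9, -0.1, -0.4]
opening: 0.0573
gripper_force: 0.0
```

{"name": "carry_out", "arguments": {"motion": [[0.3,0.1,-0.1,0.4,0],[-0.4,0,0,0,0],[-0.4,0,0,0,0],[-0.4,0,0,0,0],[-0.4,0,0,0,0]], "squeeze": 15}}

```text
clock: 4.68
tcp_pos: [0.4102, 0.2352, 0.0285]
tool_rot: [-179.8, 0.0, 76.9]
ft_force: [-11.4, 2.4, 8.1]
opening: 0.0357
gripper_force: 15.0
```

{"name": "carry_out", "arguments": {"motion": [[-0.4,0,-0.1,-0.2,0],[-0.4,0,0,-1,0],[-0.4,0,0,-3,0],[-0.4,0,0,-5,0],[-0.4,0,0,-5,0],[-0.4,0,0,-3,0],[-0.4,0,0,0,0],[-0.4,0,0,0,0]]}}

```text
clock: 5.68
tcp_pos: [0.4123, 0.2337, 0.1998]
tool_rot: [-180.0, 0.1, 76.7]
ft_force: [-0.2, -0.3, -1.8]
opening: 0.0354
gripper_force: 15.0
```

{"name": "carry_out", "arguments": {"motion": [[-0.4,0,0,-1.5,-5.8],[-0.4,0,0,-1.5,-5.8],[-0.4,-4,-0.4,0,0],[-0.4,-6,-0.4,0,0],[-0.4,-6,-0.4,0,0],[-0.4,-6,-0.4,0,0],[-0.4,-6,-0.4,0,0],[-0.4,-6,-0.4,0,0]]}}

```text
clock: 6.68
tcp_pos: [0.3776, -0.1067, 0.2295]
tool_rot: [-179.9, -0.0, 88.4]
ft_force: [1.3, 0.5, -1.8]
opening: 0.0353
gripper_force: 15.0
```

{"name": "carry_out", "arguments": {"motion": [[-0.4,-6,-0.4,0,0],[-0.4,-6,-0.5,0,0],[-0.4,-4,-0.4,0,0],[-0.4,0,0,0,0],[-0.4,0,0,0,0]]}}

```text
clock: 7.3
tcp_pos: [0.361, -0.2633, 0.2292]
tool_rot: [-179.9, -0.1, 88.4]
ft_force: [-0.4, 0.2, -1.5]
opening: 0.036
gripper_force: 15.0
```

Run:
```python
from h import *
f=vision.grab_frame("wrist"); cv2.imwrite("pics/w2.png",cv2.resize(cv2.convertScaleAbs(f["image"][:,:,::-1],alpha=1.2),(800,600),interpolation=cv2.INTER_CUBIC))
import pickle; pickle.dump(f,open("w2.pkl","wb")); o=telemetry.get_obs(); print(o["tcp_pos"],o["tool_rot"])
```

```text
[ 0.36125111 -0.26293224  0.22953917] [-1.79929752e+02 -8.06124559e-02  8.84673467e+01]
```

View pics/w2.png

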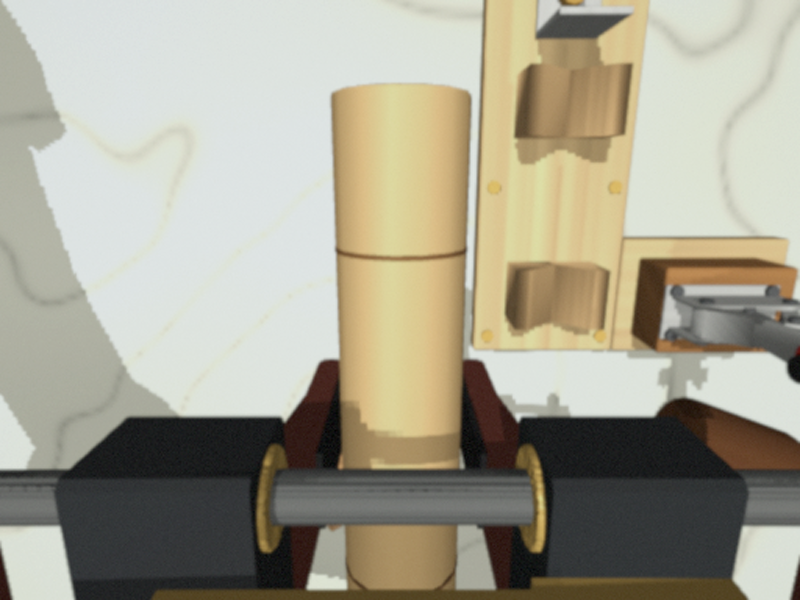

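Run:
```python
from h import *
import pickle; f=pickle.load(open("w2.pkl","rb"))
im=f["image"][:,:,::-1]
A=im[0:92,322:412];B=im[155:225,318:408]
r=lambda a:cv2.resize(a,None,fx=4.4,fy=6.5,interpolation=cv2.INTER_CUBIC)
a,b=r(A),r(B);c=np.zeros((600,800,3),np.uint8);c[:a.shape[0],:396]=a[:600];c[:b.shape[0],400:796]=b
cv2.imwrite("pics/c2.png",c)
```

```text
(no output)
```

View pics/c2.png

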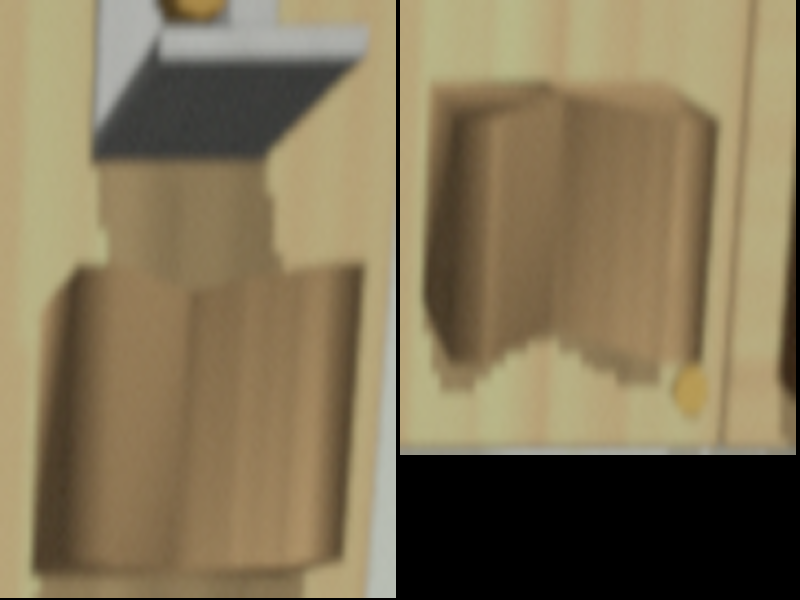

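Run:
```python
from h import *
import pickle; from scipy.optimize import least_squares
f=pickle.load(open("w2.pkl","rb"))
L=lambda x,y:(322+x/4.4,y/6.5); Rr=lambda x,y:(318+(x-400)/4.4,155+y/6.5)
P=[(L(193,290),0,.082,.016),(L(363,265),.03,.082,.037),(L(340,558),.03,.042,.037),(Rr(555,92),0,-.042,.016),(Rr(553,335),0,-.082,.016),(Rr(717,122),.03,-.042,.037),(Rr(697,362),.03,-.082,.037),(L(95,160),-.02,None,0),(L(268,156),.02,None,0)]
def W(p,x,y,z):
    c,s=np.cos(p[2]),np.sin(p[2]); return [p[0]+c*x-s*y,p[1]+s*x+c*y,.018+z]
fun=lambda p:np.concatenate([proj(f,W(p,x,p[3] if y is None else y,z))-u for u,x,y,z in P])
r=least_squares(fun,[.466,-.216,0,.1]); print(r.x,np.degrees(r.x[2]));print(r.fun.reshape(-1,2).round(1))
# held blank edges
for (a,b) in (((333,110),(340,350)),((470,110),(463,350))):
    s=1.5625;A=at_z(f,a[0]/s,a[1]/s,.2485);B=at_z(f,b[0]/s,b[1]/s,.2485);print(A,B)
print(at_z(f,401/s,86/s,.2485+.015))
```

```text
[ 0.46902526 -0.21680017 -0.03653515  0.10349551] -2.0933097122242
[[-0.4 -0.1]
 [ 0.9 -0.4]
 [ 0.7  0.6]
 [ 1.3  0.6]
 [-1.3 -1.1]
 [-0.1 -0.1]
 [ 0.2  0.6]
 [-0.9 -0.5]
 [-0.5  0.3]]
[ 0.34732834 -0.17732888  0.2485    ] [ 0.34530673 -0.24203288  0.2485    ]
[ 0.38226571 -0.17832887  0.2485    ] [ 0.3806742  -0.24300194  0.2485    ]
[ 0.36480511 -0.17432459  0.2635    ]
```

{"name": "carry_out", "arguments": {"motion": [[-0.4,1.8,3.5,0,0.5],[-0.4,1.8,3.5,0,0],[-0.4,1.7,3.6,0,0],[-0.4,0,0,3.5,0],[-0.4,0,0,4,0],[-0.4,0,0,4,0],[-0.4,0,0,2,0],[-0.4,0,0,0,0]]}}

```text
clock: 8.35
tcp_pos: [0.4682, -0.2131, 0.0941]
tool_rot: [-179.8, -0.1, 88.0]
ft_force: [-0.0, 0.5, -1.5]
opening: 0.0356
gripper_force: 15.0
```

Run:
```python
from h import *
f=vision.grab_frame("wrist"); g=vision.grab_frame("scene")
a=cv2.resize(cv2.convertScaleAbs(f["image"][:300,100:412,::-1],alpha=1.2),None,fx=1.6,fy=2,interpolation=cv2.INTER_CUBIC)
b=cv2.resize(cv2.convertScaleAbs(g["image"][170:290,150:255,::-1],alpha=1.4),None,fx=2.8,fy=2.8,interpolation=cv2.INTER_CUBIC)
c=np.zeros((600,800,3),np.uint8);c[:a.shape[0],:a.shape[1]]=a;c[:b.shape[0],502:502+b.shape[1]]=b[:,:298]
cv2.imwrite("pics/w3.png",c);import pickle; pickle.dump(f,open("w3.pkl","wb")); o=telemetry.get_obs(); print(o["tcp_pos"],o["tool_rot"],o["ft_force"])
```

```text
[ 0.46967721 -0.21410099  0.09604705] [ 1.79963341e+02 -4.97451785e-03  8.79606561e+01] [ 0.471573    0.6988453  -1.23599308]
```

View pics/w3.png

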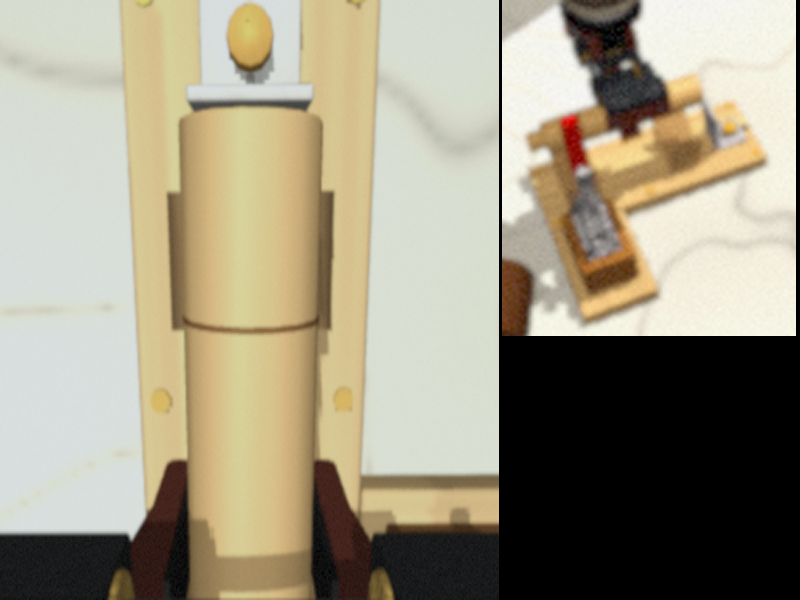

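Run:
```python
from h import *
import pickle; f=pickle.load(open("w3.pkl","rb"))
q=lambda x,y:(100+x/1.6,y/2)
print("end",at_z(f,*q(251,109),.114+.017),at_z(f,*q(251,109),.114+.01)); print("stop",at_z(f,*q(250,103),.074))
for x,y,z in ((168,192,.055),(334,192,.055),(173,329,.055),(331,329,.055),(181,150,.114),(322,150,.114),(188,480,.114),(314,480,.114)): print(at_z(f,*q(x,y),z))
```

```text
end [ 0.47277684 -0.12442347  0.131     ] [ 0.47279392 -0.12340326  0.124     ]
stop [ 0.47265079 -0.11471452  0.074     ]
[ 0.44247    -0.13429548  0.055     ]
[ 0.50188919 -0.13639224  0.055     ]
[ 0.44136288 -0.17383651  0.055     ]
[ 0.50100105 -0.17589525  0.055     ]
[ 0.45513979 -0.12887746  0.114     ]
[ 0.49020301 -0.13012274  0.114     ]
[ 0.45226118 -0.19921968  0.114     ]
[ 0.48793808 -0.2004171   0.114     ]
```

{"name": "carry_out", "arguments": {"motion": [[-0.4,0,0,2,0],[-0.4,0,0,1.5,0],[-0.4,0,0,0.6,0],[-0.4,0,0,0.2,0],[-0.4,0,0,0.2,0],[-0.4,0,0,0,0]]}}

```text
clock: 9.2
tcp_pos: [0.4692, -0.215, 0.0506]
tool_rot: [180.0, 0.0, 87.9]
ft_force: [0.7, 0.2, -1.7]
opening: 0.0355
gripper_force: 15.0
```

{"name": "carry_out", "arguments": {"motion": [[-0.4,0,0,0.2,0],[-0.4,0,0,0.2,0],[-0.4,0,0,0.2,0],[-0.4,0,0,0,0]]}}

```text
clock: 9.7
tcp_pos: [0.469, -0.2149, 0.0442]
tool_rot: [-180.0, -0.0, 87.9]
ft_force: [-0.0, 0.1, -1.1]
opening: 0.0354
gripper_force: 15.0
```

{"name": "carry_out", "arguments": {"motion": [[-0.4,0,0,0.15,0],[-0.4,0,0,0,0]]}}

```text
clock: 9.95
tcp_pos: [0.469, -0.2149, 0.0427]
tool_rot: [-180.0, -0.0, 87.9]
ft_force: [0.0, 0.6, -1.7]
opening: 0.0356
gripper_force: 15.0
```

{"name": "carry_out", "arguments": {"motion": [[-0.4,0,0,0.1,0],[-0.4,0,0,0,0]]}}

```text
clock: 10.2
tcp_pos: [0.469, -0.215, 0.0418]
tool_rot: [-180.0, 0.0, 87.9]
ft_force: [-0.1, -0.3, -1.1]
opening: 0.0354
gripper_force: 15.0
```

{"name": "carry_out", "arguments": {"motion": [[-0.4,0,0,0.1,0],[-0.4,0,0,0,0]]}}

```text
clock: 10.45
tcp_pos: [0.469, -0.215, 0.0414]
tool_rot: [-180.0, 0.0, 87.9]
ft_force: [-3.1, 1.3, 6.4]
opening: 0.0358
gripper_force: 15.0
```

{"name": "carry_out", "arguments": {"motion": [[-0.4,0,-0.03,0,0],[-0.4,0,0,0,0]], "squeeze": 3}}

```text
clock: 10.7
tcp_pos: [0.4688, -0.215, 0.041]
tool_rot: [180.0, 0.0, 87.9]
ft_force: [-1.0, -0.3, 2.8]
opening: 0.0356
gripper_force: 3.0
```

{"name": "carry_out", "arguments": {"motion": [[0,0,0,0,0],[0,0,0,0,0],[0,0,0,0,0],[0,0,0,0,0]]}}

```text
clock: 11.2
tcp_pos: [0.4688, -0.2149, 0.0408]
tool_rot: [-180.0, -0.0, 87.9]
ft_force: [-0.2, -0.3, 0.6]
opening: 0.0438
gripper_force: 0.0
```

{"name": "carry_out", "arguments": {"motion": [[-0.4,0,0,0,0],[-0.4,0,0,0,0],[-0.4,0,0,0,0]], "squeeze": 5}}

```text
clock: 11.58
tcp_pos: [0.4682, -0.2149, 0.0408]
tool_rot: [-179.9, 0.0, 87.9]
ft_force: [-2.8, 0.6, 1.5]
opening: 0.0359
gripper_force: 5.0
```

{"name": "carry_out", "arguments": {"motion": [[-0.4,0,-0.05,0,0],[-0.4,0,0,0,0]]}}

```text
clock: 11.82
tcp_pos: [0.4682, -0.2149, 0.0408]
tool_rot: [-180.0, -0.0, 87.9]
ft_force: [-1.1, 0.6, -0.3]
opening: 0.0358
gripper_force: 5.0
```

{"name": "carry_out", "arguments": {"motion": [[-0.4,0.1,0,0,0],[-0.4,0.1,0,0,0],[-0.4,0.1,0,0,0],[-0.4,0.1,0,0,0],[-0.4,0,0,0,0]]}}

```text
clock: 12.45
tcp_pos: [0.4684, -0.2108, 0.0409]
tool_rot: [-180.0, -0.0, 87.9]
ft_force: [-1.9, -0.3, 0.7]
opening: 0.0358
gripper_force: 5.0
```

{"name": "carry_out", "arguments": {"motion": [[-0.4,0.1,-0.02,0,0],[-0.4,0.1,0,0,0],[-0.4,0.1,0,0,0],[-0.4,0,0,0,0]]}}

```text
clock: 12.95
tcp_pos: [0.4685, -0.2076, 0.0409]
tool_rot: [180.0, -0.0, 87.9]
ft_force: [-2.0, -0.4, 0.4]
opening: 0.0357
gripper_force: 5.0
```

{"name": "carry_out", "arguments": {"motion": [[-0.4,0.1,0,0,0],[-0.4,0,0,0,0]]}}

```text
clock: 13.2
tcp_pos: [0.4685, -0.2067, 0.0409]
tool_rot: [180.0, -0.0, 87.9]
ft_force: [-1.0, 0.3, 0.1]
opening: 0.0355
gripper_force: 5.0
```

{"name": "carry_out", "arguments": {"motion": [[-0.4,0.1,0,0,0],[-0.4,0,0,0,0]]}}

```text
clock: 13.45
tcp_pos: [0.4685, -0.2058, 0.0408]
tool_rot: [180.0, -0.0, 87.9]
ft_force: [-0.5, -0.2, -1.5]
opening: 0.0353
gripper_force: 5.0
```

{"name": "carry_out", "arguments": {"motion": [[-0.4,0.1,0,0,0],[-0.4,0,0,0,0]]}}

```text
clock: 13.7
tcp_pos: [0.4685, -0.2047, 0.0409]
tool_rot: [180.0, -0.0, 87.9]
ft_force: [-0.5, 0.3, -1.0]
opening: 0.0359
gripper_force: 5.0
```

{"name": "carry_out", "arguments": {"motion": [[-0.4,0.1,0,0,0],[-0.4,0,0,0,0]]}}

```text
clock: 13.95
tcp_pos: [0.4685, -0.2037, 0.0408]
tool_rot: [180.0, -0.0, 87.9]
ft_force: [-0.2, 0.7, -0.7]
opening: 0.0357
gripper_force: 5.0
```

{"name": "carry_out", "arguments": {"motion": [[-0.4,0.1,0,0,0],[-0.4,0,0,0,0]]}}

```text
clock: 14.2
tcp_pos: [0.4685, -0.2036, 0.0409]
tool_rot: [180.0, 0.0, 87.8]
ft_force: [-0.2, -3.1, -2.3]
opening: 0.0359
gripper_force: 5.0
```

{"name": "carry_out", "arguments": {"motion": [[-0.4,0.1,0,0,0],[-0.4,0,0,0,0]]}}

```text
clock: 14.45
tcp_pos: [0.4685, -0.2035, 0.0409]
tool_rot: [180.0, 0.1, 87.8]
ft_force: [-0.3, -7.1, -2.1]
opening: 0.0355
gripper_force: 5.0
```

{"name": "carry_out", "arguments": {"motion": [[-0.4,0,0,0,0],[-0.4,0,0,0,0],[-0.4,0,0,0,0]]}}

```text
clock: 14.82
tcp_pos: [0.4685, -0.2035, 0.041]
tool_rot: [180.0, 0.1, 87.8]
ft_force: [-0.1, -6.7, -1.1]
opening: 0.0358
gripper_force: 5.0
```

{"name": "carry_out", "arguments": {"motion": [[0.1,0,0,0,0],[0.1,0,0,0,0],[0.1,0,0,0,0],[0.1,0,0,0,0]]}}

```text
clock: 15.32
tcp_pos: [0.4687, -0.2017, 0.0409]
tool_rot: [180.0, -0.0, 87.9]
ft_force: [-0.2, 0.1, 0.3]
opening: 0.0482
gripper_force: 0.0
```

{"name": "carry_out", "arguments": {"motion": [[0.2,0,0,-2,0],[0.2,0,0,-5,0],[0.2,0,0,-6,0],[0.2,0,0,-6,0],[-1,0,0,-6,0],[-1,-6,0,0,0],[-1,-6,0,0,0],[-1,0,0,0,0]]}}

```text
clock: 16.32
tcp_pos: [0.4622, -0.327, 0.2899]
tool_rot: [-179.9, 0.0, 87.4]
ft_force: [-0.3, 0.6, 0.1]
opening: 0.0166
gripper_force: 0.0
```

Run:
```python
from h import *
f=vision.grab_frame("wrist"); cv2.imwrite("pics/w4.png",cv2.resize(cv2.convertScaleAbs(f["image"][:,:,::-1],alpha=1.2),(800,600),interpolation=cv2.INTER_CUBIC))
import pickle; pickle.dump(f,open("w4.pkl","wb")); o=telemetry.get_obs(); print(o["tcp_pos"],o["tool_rot"],o["opening"])
```

```text
[ 0.46323605 -0.32361281  0.29008467] [-1.79949520e+02 -5.20701612e-02  8.76570427e+01] 0.012492525746824084
```

View pics/w4.png

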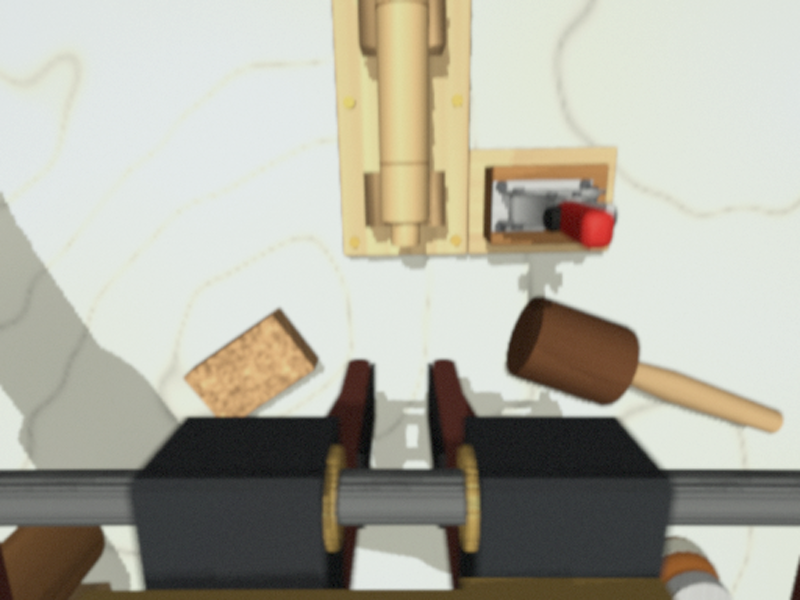

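Run:
```python
from h import *
import pickle; f=pickle.load(open("w4.pkl","rb")); s=1.5625
print(at_z(f,597/s,229/s,.221)); o=(.469,-.2168);a=-.0365
W=lambda x,y:(o[0]+np.cos(a)*x-np.sin(a)*y,o[1]+np.sin(a)*x+np.cos(a)*y)
print("tip pred",W(.0844,-.068),"blank peg",at_z(f,407/s,240/s,.0595))
for x,z,th in [(9,112,96),(30,116,84),(48,116,72),(61,112,62),(70,105,54),(76,97,46),(81,87,38),(85,72,29),(93,35,9),(95,24,2)]:
    t=np.radians(th); p=np.array([x,z])+7.5*np.array([-np.sin(t),np.cos(t)])+8*np.array([np.cos(t),np.sin(t)])
    print(th,"corner",np.round(W((78+p[0])/1000,-.068),4),round(.084+p[1]/1000,4))
```

```text
[ 0.55095353 -0.28518701  0.221     ]
tip pred (np.float64(0.5508623363621267), np.float64(-0.2878346245526365)) blank peg [ 0.46844579 -0.30738241  0.0595    ]
96 corner [ 0.5452 -0.2876] 0.2032
84 corner [ 0.5678 -0.2885] 0.2087
72 corner [ 0.5878 -0.2892] 0.2099
62 corner [ 0.6026 -0.2897] 0.2066
54 corner [ 0.6131 -0.2901] 0.1999
46 corner [ 0.6206 -0.2904] 0.192
38 corner [ 0.6271 -0.2906] 0.1818
29 corner [ 0.6328 -0.2908] 0.1664
9 corner [ 0.6441 -0.2912] 0.1277
2 corner [ 0.6471 -0.2914] 0.1158
```

{"name": "carry_out", "arguments": {"motion": [[-1,3.9,3.5,0,0],[-1,0,1.5,0,0],[-1,0,0,5,0],[-1,0,0,4,0],[-1,0,0,0,0]]}}

```text
clock: 17.0
tcp_pos: [0.5139, -0.2832, 0.1983]
tool_rot: [-179.7, -0.2, 88.0]
ft_force: [-0.2, 0.5, -0.0]
opening: 0.0003
gripper_force: 0.0
```

{"name": "carry_out", "arguments": {"motion": [[-1,0,0.5,0,0],[-1,0,0.4,0,0],[-1,0,0,0,0]]}}

```text
clock: 17.38
tcp_pos: [0.5255, -0.2851, 0.2022]
tool_rot: [179.9, 0.0, 87.9]
ft_force: [-0.6, 0.2, -0.2]
opening: 0.0005
gripper_force: 0.0
```

{"name": "carry_out", "arguments": {"motion": [[-1,-0.2,0.4,0,0],[-1,0,0.3,0,0],[-1,0,0,0,0]]}}

```text
clock: 17.75
tcp_pos: [0.5316, -0.2873, 0.2008]
tool_rot: [180.0, -0.0, 87.9]
ft_force: [0.0, 0.3, -1.0]
opening: 0.0004
gripper_force: 0.0
```

{"name": "carry_out", "arguments": {"motion": [[-1,0,0.3,0,0],[-1,0,0.3,0,0],[-1,0,0.3,0,0]]}}

```text
clock: 18.12
tcp_pos: [0.5405, -0.2877, 0.2008]
tool_rot: [-180.0, 0.0, 87.9]
ft_force: [-0.5, 0.6, 1.6]
opening: 0.0005
gripper_force: 0.6
```

{"name": "carry_out", "arguments": {"motion": [[-1,0,0.5,0,0],[-1,0,0.5,0,0],[-1,0,0.5,-0.2,0],[-1,0,0.5,-0.2,0],[-1,0,0.5,-0.2,0],[-1,0,0,0,0]]}}

```text
clock: 18.88
tcp_pos: [0.5662, -0.2884, 0.2071]
tool_rot: [179.9, 0.0, 87.9]
ft_force: [0.3, -0.3, -0.0]
opening: 0.0006
gripper_force: 0.0
```

Run:
```python
from h import *
f=vision.grab_frame("wrist"); g=vision.grab_frame("scene")
a=cv2.resize(cv2.convertScaleAbs(f["image"][:,:,::-1],alpha=1.2),(400,300))
b=cv2.resize(cv2.convertScaleAbs(g["image"][160:310,140:260,::-1],alpha=1.4),None,fx=3.3,fy=3.3,interpolation=cv2.INTER_CUBIC)
c=np.zeros((600,800,3),np.uint8);c[:300,:400]=a;c[:b.shape[0],400:400+b.shape[1]]=b
cv2.imwrite("pics/w5.png",c);o=telemetry.get_obs(); print(o["tcp_pos"],o["ft_force"])
```

```text
[ 0.56566343 -0.28854866  0.2069738 ] [-0.1174946  -0.20305643  0.6334304 ]
```

View pics/w5.png

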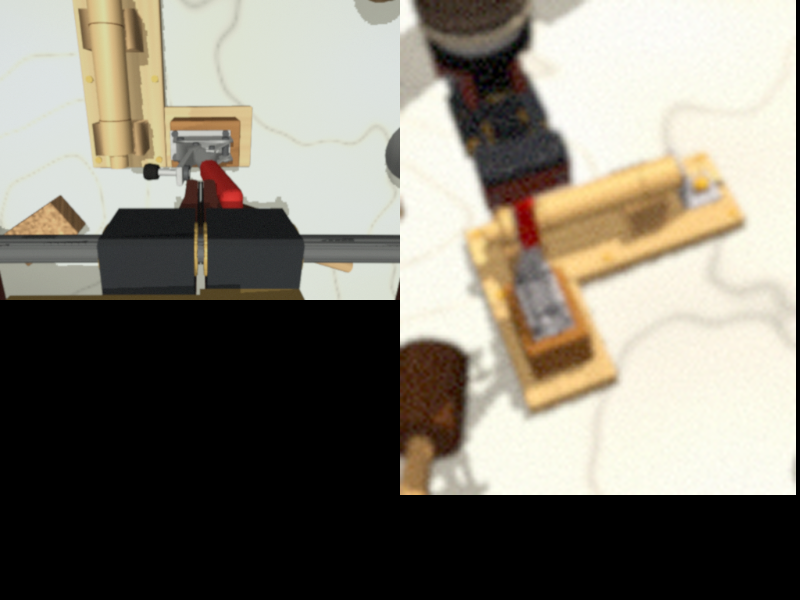

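{"name": "carry_out", "arguments": {"motion": [[-1,0,0.7,0,0],[-1,0,0.7,0,0],[-1,0,0.7,0.2,0],[-1,0,0.8,0.2,0],[-1,0,0.5,0.4,0],[-1,0,0.5,0.3,0],[-1,0,0,0,0]]}}

```text
clock: 19.85
tcp_pos: [0.6046, -0.2898, 0.1953]
tool_rot: [-180.0, -0.0, 87.9]
ft_force: [0.3, 1.1, 0.6]
opening: 0.0008
gripper_force: 0.0
```

{"name": "carry_out", "arguments": {"motion": [[-1,0,0.4,0.4,0],[-1,0,0.4,0.4,0],[-1,0,0.3,0.5,0],[-1,0,0.3,0.5,0],[-1,0,0.3,0.7,0],[-1,0,0.3,0.8,0],[-1,0,0,0,0]]}}

```text
clock: 20.72
tcp_pos: [0.6241, -0.2905, 0.1617]
tool_rot: [-179.9, -0.0, 87.9]
ft_force: [0.3, -1.1, 0.5]
opening: 0.0008
gripper_force: 0.0
```

{"name": "carry_out", "arguments": {"motion": [[-1,0,0.2,0.6,0],[-1,0,0.2,0.6,0],[-1,0,0.2,0.6,0],[-1,0,0.2,0.6,0],[-1,0,0.1,0.6,0],[-1,0,0,0,0]]}}

```text
clock: 21.48
tcp_pos: [0.633, -0.2909, 0.132]
tool_rot: [-179.9, -0.0, 87.9]
ft_force: [-0.7, 0.3, -0.5]
opening: 0.0005
gripper_force: 0.0
```

{"name": "carry_out", "arguments": {"motion": [[-1,0,0.1,0.4,0],[-1,0,0.1,0.4,0],[-1,0,0.1,0.4,0],[-1,0,0,0.3,0],[-1,0,0,0.3,0],[-1,0,0,0,0]]}}

```text
clock: 22.22
tcp_pos: [0.6367, -0.2912, 0.1153]
tool_rot: [180.0, 0.0, 87.9]
ft_force: [-0.2, 0.7, 4.8]
opening: 0.0005
gripper_force: 1.8
```

{"name": "carry_out", "arguments": {"motion": [[-1,0,0,0.2,0],[-1,0,0,0.2,0],[-1,0,0,0,0]]}}

```text
clock: 22.6
tcp_pos: [0.6373, -0.2912, 0.1124]
tool_rot: [179.9, 0.0, 87.9]
ft_force: [-1.7, 0.8, 8.9]
opening: 0.0006
gripper_force: 4.8
```

{"name": "carry_out", "arguments": {"motion": [[-1,0,0,0.2,0],[-1,0,0,0.2,0],[-1,0,0,0,0]]}}

```text
clock: 22.98
tcp_pos: [0.6379, -0.2913, 0.1092]
tool_rot: [179.8, 0.1, 87.9]
ft_force: [-0.7, 1.6, 12.7]
opening: 0.0006
gripper_force: 6.2
```

{"name": "carry_out", "arguments": {"motion": [[-1,0,0,-1,0],[-1,0,0,-4,0],[-1,0,0,-6,0],[-1,-5,0,-2,0],[-1,0,0,0,0]]}}

```text
clock: 23.6
tcp_pos: [0.6336, -0.347, 0.2385]
tool_rot: [179.9, 0.2, 87.5]
ft_force: [-0.8, -0.3, -0.0]
opening: 0.0008
gripper_force: 0.0
```

Run:
```python
from h import *
import pickle
f=vision.grab_frame("wrist"); g=vision.grab_frame("scene"); pickle.dump((f,g),open("w6.pkl","wb"))
a=cv2.resize(cv2.convertScaleAbs(f["image"][:256,60:460,::-1],alpha=1.2),(500,320),interpolation=cv2.INTER_CUBIC)
b=cv2.resize(cv2.convertScaleAbs(g["image"][200:290,150:225,::-1],alpha=1.4),None,fx=4,fy=4,interpolation=cv2.INTER_CUBIC)
c=np.zeros((600,800,3),np.uint8);c[:320,:500]=a;c[:b.shape[0],500:800]=b
d=cv2.resize(cv2.convertScaleAbs(f["image"][0:120,60:310,::-1],alpha=1.2),None,fx=2.3,fy=2.3,interpolation=cv2.INTER_CUBIC);c[322:322+min(276,278),:575]=d[:276,:575]
cv2.imwrite("pics/w6.png",c);o=telemetry.get_obs(); print(o["tcp_pos"],o["ft_force"])
```

```text
[ 0.63392669 -0.34162687  0.23614527] [ 0.37617884  0.74896817 -0.69269393]
```

View pics/w6.png

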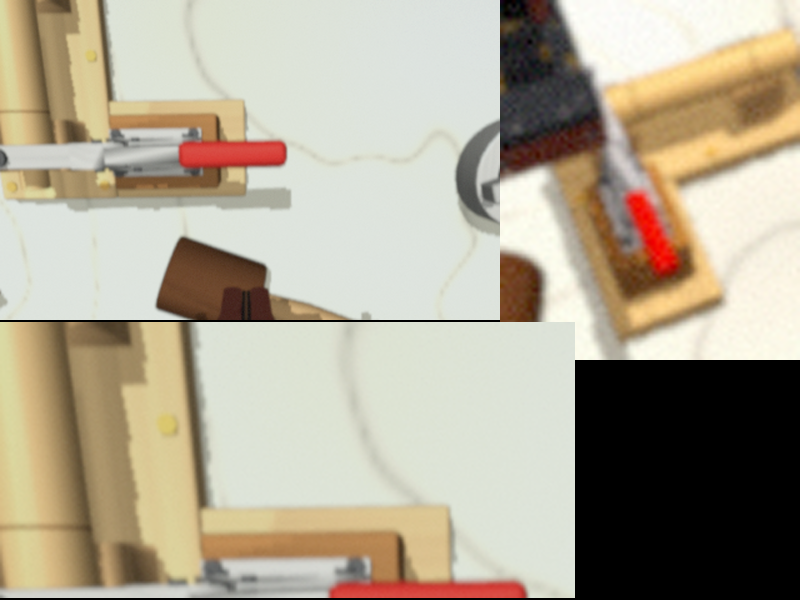

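Run:
```python
from h import *
import pickle; f,g=pickle.load(open("w6.pkl","rb")); a=-.0365
def W(x,z,y=-68): return [.469+(np.cos(a)*x-np.sin(a)*y)/1000,-.2168+(np.sin(a)*x+np.cos(a)*y)/1000,.018+z/1000]
for n,gx,gz,th in (("locked",95,24,2),("dead",93,35,9),("29",85,72,29)):
    t=np.radians(th); T=lambda d:(78+gx+d*np.cos(t),66+gz+d*np.sin(t))
    print(n,[proj(f,W(*T(d))).round(1) for d in (25,-49)],[proj(g,W(*T(d))).round(1) for d in (25,-49)])
for n,fr in (("w",f),("s",g)):
    im=fr["image"].astype(int); m=(im[...,0]>110)&(im[...,1]<.45*im[...,0])&(im[...,2]<.45*im[...,0])
    k,l,st,c=cv2.connectedComponentsWithStats(m.astype(np.uint8))
    for i in range(1,k):
        if st[i,4]>15: print(n,st[i],c[i].round(1))
```

```text
locked [array([288.2, 125.7]), array([201.7, 126.2])] [array([190.2, 268.4]), array([182.2, 248.8])]
dead [array([287. , 126.7]), array([199.1, 126.5])] [array([189.3, 264.8]), array([181.8, 247.3])]
29 [array([277. , 130.6]), array([191.5, 128.1])] [array([185.9, 251.8]), array([180.5, 242.2])]
w [ 204  112   84   22 1600] [244.3 122.9]
s [182 248  13  20 128] [187.5 258. ]
s [303 267  16  14 152] [310.8 273.5]
s [318 274  59  32 678] [343.1 290. ]
s [ 12 302  10   9  68] [ 16.  305.7]
```

```bash
python3 -c "
from workcell import bot; print(bot.job_done())"
```

```text
the job is handed in; nothing more can be done
None
```

The blank is bedded in both Vs, was pushed against the stop at about 7 N, and the toggle clamp is snapped over; I handed the job in at about 24 s. The last images put the handle in its locked position. I did not look at the stop end again or measure the clamp pad's force, and the hand-in returned no verdict.

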